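# Catch the ware carriage in the unloading bay

## Task

Push the knob of the latch lever towards the rail so that the carriage with the fragile model house rolls off down the slope on its own, then catch it by its spring buffer plate: go along with it and brake it gently, never squeezing the buffer more than half way in or letting the carriage run into the end stop. Bring it to rest in the unloading bay, its pointer well between the two steel posts, hold it still there for four seconds with the gripper against the buffer plate, and finish while still holding it, the house standing on the deck. Touch nothing of the carriage but the buffer plate, and leave the house and the other things on the table alone.

Things in the scene. Friction and masses are not known exactly. Their poses are not given: they have to be found in the camera images.
- rail: Fixed aluminium rail, 730 mm long, along its own y axis (y = -345 to 385 mm); origin on the table under it. It falls towards its -y at 0.0785 rad; the robot's side is -x. The carriage runs along x = 0; a rubber end stop stands at the low end. Two steel posts, 10 mm thick, mark the bay on the far side: x = 90, y = -60 and -160 mm, tops 60 mm above the rail.
- carriage (a joint): Travel of the carriage down the slope, m: 0 latched, 0.46 at the end stop, 0.33 to 0.43 in the bay (pointer between the posts). Plywood deck 100 x 160 mm on wheels, 0.8 kg nominal (0.5 to 1.15), 1.1 kg with the house. Let go, it nears 0.2 to 0.37 m/s with time constant about 0.4 s (drag 2.6 N s/m, dry friction 0.08 N, slope pull about 0.85 N) and never stays still by itself.
- deck (a point): Centre of the upper face of the carriage's deck, which stays level; at travel 0 it is at (0, 270, 155) mm in the rail's frame and moves along (0, -0.997, -0.078) with the travel. A rim 6 mm high runs round the deck. The pointer sticks out to +x beside this centre.
- buffer (a joint): How far the spring buffer is pressed in, m: 0 free, full travel 0.020. Spring 200 N/m, damping 1 N s/m, plate 0.05 kg; holding the carriage still presses it about 3 to 6 mm. More than 10 mm is a knock that cracks the ware.
- buffer_face (a point): Middle of the outer (downhill, rail -y) face of the buffer plate, 30 mm above deck level. Upright aluminium plate across the rail, 90 mm wide (x), 8 mm thick, from 10 mm below to 45 mm above deck level. Unpressed, the face is 139 mm downhill of the deck's centre, 59 mm off the deck's edge. The space downhill of it is free; the rail's face is about 55 mm below deck level there.
- latch (a joint): Angle of the latch lever, rad: 0 latched, full swing 0.35. It turns about an upright pivot at (-105, 90) mm in the rail's frame; pushing the knob towards the rail (+x of the rail) opens it. The carriage is free from about 0.16 rad. It takes about 1 N at the knob and stays where it is left.
- latch_knob (a point): Middle of the black knob of the latch lever, an upright cylinder 26 mm across and 55 mm high, reaching from 29 mm below to 26 mm above this point; 144 mm above the table; latched at (-150, -50) mm in the rail's frame. Its full swing carries it 46 mm towards the rail (and 16 mm downhill).
- house: White unfired model house with gable roof and chimney, 62 x 72 mm, 89 mm high, 0.3 kg, standing loose on the deck; origin at the centre of its underside. Fragile: not to be touched, tipped or shifted.
- mug: Bystander: blue mug, 80 mm across, 90 mm high, on the robot's right. Origin at its underside.
- saucer: Bystander: white saucer, 110 mm across, 20 mm high, near the rail's low end on the robot's side. Origin at its underside.
- brush: Bystander: flat brush 180 mm long lying on the table on the robot's left. Origin at its middle underneath.

How it is judged:
By the outcome, as a careful person would: the job done as asked, in the order asked, and still so for the second after the job is handed in, while the arm keeps its last pose, push and grip.
It also fails if it takes over 32 s, if anything falls off the work surface, if the arm or the gripper's body presses on something with over 40 N, if the wrist force passes 120 N, or if a joint passes its speed limit or range.

## Robot

A 6-joint arm with a two-finger parallel gripper is mounted at the origin on the work surface. World frame = base frame: x ahead of the robot, y to its left, z up, the work surface at z = 0. Lengths are in m, angles in rad, forces in N, time in s.
With the tool pointing down it reaches from about 0.35 to 0.85 m from the base axis. Payload 8.1 kg.
Tool frame: the origin (TCP) lies on the centre line of the jaws, within the pads' length; the fingertips stand robot.tips_ahead ahead of it and the grasp point (between the pads) lies 6 mm ahead of it (robot.tips_ahead is the distance from the TCP to the fingertips, in m); z points along the fingers, y is the line along which they close (so a half turn about z gives the same grasp; the last joint's range is limited). The gripper opens to 93 mm and grips with 3 to 60 N. Pads are 15 mm wide; open, the fingers measure 128 mm over their backs; the gripper's body (75 mm by 188 mm) begins 65 mm behind the grasp point.
Start: joints at [1.152, 0.13, 1.488, -0, 1.523, -0.085], TCP at [0.197, 0.567, 0.244] pointing down, gripper open.
Joint ranges: [-2.96, 2.96], [-0.89, 2.26], [0.02, 2.5], [-1.34, 4.48], [0, 2.73], [-2.66, 2.66]. Speed limits (rad/s): [2.39, 2.39, 2.79, 3.14, 3.14, 3.14].

## Interface

Orientations are given as a rotation vector (axis times angle).
In Python, from plant import robot gives the robot as it stands.
- The arm moves only by the tool apply_moves, never from a script. Its arguments are lists of equal length, an entry for each row: "delta_pos": the shift along the tool's x, y, z in cm, a list of three; "twist": the turn about the tool's z in rad. A call has 1 to 8 rows; each row shifts and turns the commanded pose from where the row before left it, along the tool's axes as they then stand; what a row does not reach is not made up. A row lasts 1/8 s, in which the tool goes at most 62.5 mm and 10.7 degrees, less where a joint would pass 70% of its speed; a pose out of reach is approached as far as the arm can. A call with a gripper value outside its range is refused whole. "gripper" is the finger opening in cm, from 0 to 9.3, set as the call begins (left out, the last holds). The fingers move at their own pace and stop on an object; "squeeze" is the grip in N (left out, the last holds). Time passes only in rows, so rows that do not move let the fingers close. It gives the time, the measured TCP pose, the force, the opening and the grip force at its end, in the units of the state.
- robot.read_state(): the state, without advancing time (a new reading comes with each control period).
- robot.read_camera(name): name is "scene" or "top" or "wrist"; returns a dict with "frame" (420x560x3 uint8, red, green, blue), "vertical_fov" (degrees; the focal length in pixels is half the picture's height over the tangent of half this angle, whatever the lens; pixels are square), "cx", "cy" (the principal point, pixels), "R" (3x3) and "t" (3): a world point X has camera coordinates R X + t. Camera axes: x right, y down, z forward; pixel columns grow to the right and rows downward; lengths in m; the calibration is good to about 2 mm. A picture is of the moment at which its call begins. There is no depth.
- robot.close_job(): hands the job in; it is judged then, once.
The state is a dict: "t": time; "q": joint angles; "dq": joint speeds; "joint_torque": joint torques, N m; "tool_pos": TCP position; "orientation": TCP orientation; "force": force on the tool from outside, world axes, zero at the start; "wrist_torque": the same for the moment, N m; "opening": finger opening in m; "gripper_force": force on a finger pad.
Only numpy, scipy, OpenCV 4.12 (cv2) and the standard library are available. Lean on these libraries where they do the work, as an engineer would, in place of code of your own. Each camera call takes 0.05 s, during which the arm holds its last target. There are 200 camera calls.

## Working session

There is one attempt and no reset: what is moved stays moved. The work goes in short steps, Python scripts to look and compute and a tool call to move; the robot and the scene stay as the last step left them, time stands still between calls to the robot, and variables do not carry over. Pictures are saved under pics/ and viewed, at most 10 in all, crops included, and the job is handed in when it is done.

Besides the shell and the picture viewer there is one more tool, called after "Call:" as name(argument=value, ...) on one line, values as JSON. apply_moves: Moves the arm, as the interface text tells. Its arguments: {"type":"object","properties":{"delta_pos":{"type":"array"},"twist":{"type":"array"},"gripper":{"type":"number"},"squeeze":{"type":"number"}},"required":["delta_pos","twist"]}

```bash
ls; mkdir -p pics; python3 - <<'E'
from plant import robot
import cv2,pickle
s=robot.read_state();print(s, robot.tips_ahead)
d={}
for n in("scene","top"):
    c=robot.read_camera(n);d[n]=c
    cv2.imwrite(f"pics/{n}0.png",c["frame"][:,:,::-1]);print(n,c["vertical_fov"],c["cx"],c["cy"],c["R"],c["t"])
pickle.dump(d,open("cams.pkl","wb"))
E
```

```text
pics
{'t': 0.0, 'q': array([ 1.15157596e+00,  1.31186562e-01,  1.48926903e+00, -1.56455796e-05,
        1.52299525e+00, -8.53933075e-02]), 'dq': array([ 1.33775654e-03,  9.20753196e-04, -2.60955482e-04,  2.14738851e-04,
        2.26590379e-04,  1.30178331e-05]), 'joint_torque': array([-1.85082703e-03, -5.59859061e+01, -4.91748226e+01,  7.67574110e-02,
        3.59325169e-02, -1.12333164e-04]), 'tool_pos': array([0.19636349, 0.56640478, 0.24257787]), 'orientation': array([-5.21866911e-01, -3.09748801e+00,  2.83214115e-03]), 'force': array([-0.57283381,  0.21572458, -0.3430845 ]), 'wrist_torque': array([-0.02962684, -0.0400785 , -0.00828264]), 'gripper_force': 0.0, 'opening': 0.09256673738867392} 0.025
scene 50.60928320534763 279.29047599386706 205.3898241309269 [[ 0.38939799  0.92103674  0.00778025]
 [ 0.50012071 -0.20433376 -0.84150282]
 [-0.77346525  0.33157057 -0.5401967 ]] [-0.16008601 -0.11505826  1.50090379]
top 51.78261676453529 287.8897499632552 202.12745713604195 [[-0.03684996 -0.99929817  0.00672602]
 [-0.97388698  0.03440244 -0.22441173]
 [ 0.22402284 -0.01481994 -0.97447121]] [-0.00896732  0.48814494  1.05063324]
```

View pics/scene0.png

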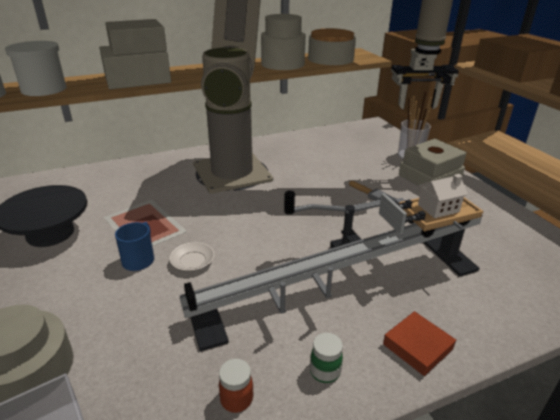

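View pics/top0.png

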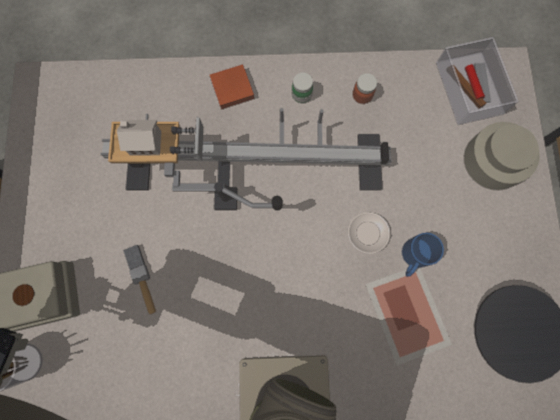

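```bash
python3 - <<'E'
import cv2,pickle
d=pickle.load(open("cams.pkl","rb"))
def crop(n,x0,x1,y0,y1,k,o):
    f=d[n]["frame"][y0:y1,x0:x1,::-1];cv2.imwrite(o,cv2.convertScaleAbs(cv2.resize(f,None,fx=k,fy=k,interpolation=cv2.INTER_CUBIC),alpha=1.4))
crop("top",95,395,95,215,2.6666,"pics/topc.png")
crop("scene",170,490,130,350,2.5,"pics/scenec.png")
E
```

```text
(no output)
```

View pics/topc.png

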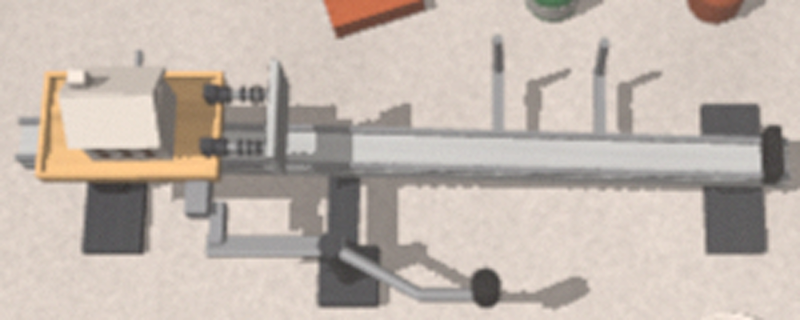

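View pics/scenec.png

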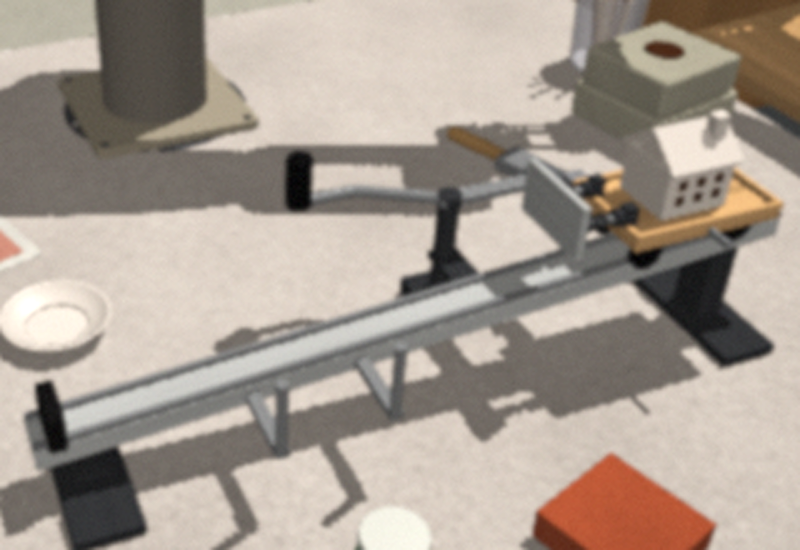

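```bash
cat > h.py <<'E'
import numpy as np,pickle
d=pickle.load(open("cams.pkl","rb"))
def proj(c,X):
    p=X@c["R"].T+c["t"];f=210/np.tan(np.radians(c["vertical_fov"])/2)
    return np.c_[c["cx"],c["cy"]]+f*p[:,:2]/p[:,2:]
def T(p,X):
    c,s=np.cos(p[2]),np.sin(p[2]);X=np.atleast_2d(X)
    return np.c_[p[0]+c*X[:,0]-s*X[:,1],p[1]+s*X[:,0]+c*X[:,1],X[:,2]]
E
python3 - <<'E'
from h import *
from scipy.optimize import least_squares
A=np.array
top=[((-.150,-.050,.144),(486,287)),((.090,-.060,.141),(498,40)),((.090,-.160,.134),(603,43)),
((.05,.19,.161),(221,73)),((.05,.35,.161),(42,73)),((-.05,.35,.161),(39,180)),((-.05,.19,.161),(221,179))]
sc=[((-.150,-.050,.170),(299,156)),((-.150,-.050,.115),(299,206)),((.09,-.06,.141),(400,350)),((.09,-.16,.134),(281,386)),
((-.045,.131,.2),(526,156)),((.045,.131,.2),(585,197)),((.045,.131,.145),(583,256)),((-.045,.131,.145),(527,205)),((.05,.35,.161),(781,205)),((.05,.19,.161),(635,239))]
Xt=A([a for a,_ in top]);ut=A([b for _,b in top])/2.6667+[95,95]-.3
Xs=A([a for a,_ in sc]);us=A([b for _,b in sc])/2.5+[170,130]-.3
f=lambda p:np.r_[proj(d["top"],T(p,Xt))-ut,proj(d["scene"],T(p,Xs))-us].ravel()
r=least_squares(f,[.6,.1,0],loss="soft_l1");print(r.x);print(f(r.x).reshape(-1,2).round(1))
np.save("rail.npy",r.x)
for n,X in dict(knob=(-.15,-.05,.144),face0=(0,.131,.185),post1=(.09,-.06,.141),stop=(0,-.345,.1),pivot=(-.105,.09,.144),zero=(0,0,0)).items():print(n,T(r.x,X))
for n in d: print(n,-d[n]["R"].T@d[n]["t"])
E
```

```text
[ 0.6162322   0.04519859 -0.02898628]
[[ 0.4  1.1]
 [-0.3 -0.5]
 [ 0.5 -0.6]
 [-0.3 -0.6]
 [ 0.1 -0.3]
 [-2.4 -0.8]
 [-2.4 -0.8]
 [-0.8  2.5]
 [-1.2  1.8]
 [ 0.1 -2.2]
 [ 0.4 -1.6]
 [ 0.1 -0.8]
 [-0.4  3.3]
 [-3.6  0.8]
 [-3.3 -0.2]
 [ 0.3 -3.1]
 [ 0.9 -2.7]]
knob [[ 4.64846100e-01 -4.33078007e-04  1.44000000e-01]]
face0 [[0.62002887 0.17614356 0.185     ]]
post1 [[ 0.70445546 -0.01738461  0.141     ]]
stop [[ 0.60623333 -0.29965649  0.1       ]]
pivot [[0.51388471 0.13820391 0.144     ]]
zero [[0.6162322  0.04519859 0.        ]]
scene [ 1.28077711 -0.37372071  0.71520693]
top [ 0.23970172 -0.01018408  1.13341761]
```

```bash
python3 - <<'E'
from h import *
from scipy.optimize import least_squares
A=np.array
top=[((-.150,-.050,.144),(486,287)),((.090,-.060,.141),(498,40)),((.090,-.160,.134),(603,43)),
((.05,.19,.161),(221,73)),((.05,.35,.161),(42,73)),((-.05,.35,.161),(39,180)),((-.05,.19,.161),(221,179))]
sc=[((-.150,-.050,.170),(299,156)),((-.150,-.050,.115),(299,206)),((.09,-.06,.141),(400,350)),((.09,-.16,.134),(281,386)),
((-.045,.131,.2),(526,156)),((.045,.131,.2),(585,197)),((.045,.131,.145),(583,256)),((-.045,.131,.145),(527,205)),((.05,.35,.161),(781,205)),((.05,.19,.161),(635,239))]
Xt=A([a for a,_ in top]);ut=A([b for _,b in top])/2.6667+[95,95]-.3
Xs=A([a for a,_ in sc]);us=A([b for _,b in sc])/2.5+[170,130]-.3
def pd(c,X,k):
    q=proj(c,X)-[c["cx"],c["cy"]];r2=(q**2).sum(1,keepdims=True)/430**2
    return q*(1+k*r2)+[c["cx"],c["cy"]]
ft=lambda p:(pd(d["top"],T(p,Xt),p[3])-ut).ravel()
fs=lambda p:(pd(d["scene"],T(p,Xs),p[3])-us).ravel()
for nm,f in(("top",ft),("scene",fs),("both",lambda p:np.r_[ft(p),fs(p)])):
  for k in(0,1):
    g=(lambda p:f(np.r_[p[:3],p[3]*k]))
    r=least_squares(g,[.6,.1,0,0],loss="soft_l1");print(nm,k,r.x.round(4),r.cost);print(g(r.x).reshape(-1,2).round(1).tolist())
    print(T(r.x,[(-.15,-.05,.144),(0,.131,.185),(.09,-.06,.1)])[:,:2].round(4).tolist())
E
```

```text
top 0 [ 0.6155  0.0441 -0.026   0.    ] 4.1306321873029495
[[1.1, 1.3], [0.1, -0.3], [0.8, -0.5], [0.0, -0.2], [0.4, 0.3], [-1.9, -0.1], [-1.9, -0.3]]
[[0.4643, -0.0019], [0.6189, 0.1751], [0.7039, -0.0182]]
top 1 [ 0.616   0.045  -0.0271 -0.0367] 3.6849081046251335
[[0.6, 1.2], [-0.2, -0.3], [0.4, -0.5], [0.1, -0.1], [1.4, 0.6], [-1.1, -0.2], [-2.0, -0.4]]
[[0.4647, -0.0009], [0.6196, 0.1759], [0.7044, -0.0174]]
scene 0 [ 0.6177  0.0451 -0.0371  0.    ] 17.595964249857417
[[-0.1, 2.6], [-0.6, 2.0], [-0.1, -1.8], [0.0, -1.4], [0.9, -0.3], [0.1, 4.0], [-3.1, 1.5], [-2.6, 0.3], [1.5, -2.1], [1.6, -1.9]]
[[0.466, 0.0007], [0.6226, 0.176], [0.7055, -0.0182]]
scene 1 [ 0.6185  0.0455 -0.0424 -0.0513] 16.363306963143927
[[0.4, 2.6], [-0.0, 2.0], [-0.1, -1.8], [-0.0, -1.6], [1.2, -0.0], [0.1, 4.3], [-3.2, 1.7], [-2.3, 0.6], [-0.0, -1.6], [1.3, -1.6]]
[[0.4666, 0.0019], [0.6241, 0.1764], [0.7059, -0.0183]]
both 0 [ 0.6162  0.0452 -0.029   0.    ] 23.973452362301895
[[0.4, 1.1], [-0.3, -0.5], [0.5, -0.6], [-0.3, -0.6], [0.1, -0.3], [-2.4, -0.8], [-2.4, -0.8], [-0.8, 2.5], [-1.2, 1.8], [0.1, -2.2], [0.4, -1.6], [0.1, -0.8], [-0.4, 3.3], [-3.6, 0.8], [-3.3, -0.2], [0.3, -3.1], [0.9, -2.7]]
[[0.4648, -0.0004], [0.62, 0.1761], [0.7045, -0.0174]]
both 1 [ 0.6166  0.0458 -0.0313 -0.0316] 23.006505486199476
[[0.0, 1.0], [-0.4, -0.5], [0.3, -0.4], [-0.1, -0.7], [1.1, -0.3], [-1.6, -1.0], [-2.4, -1.0], [-0.4, 2.5], [-0.8, 1.8], [0.2, -2.3], [0.6, -1.7], [0.4, -0.7], [-0.4, 3.4], [-3.6, 0.8], [-3.1, -0.1], [-0.6, -2.9], [0.8, -2.6]]
[[0.4651, 0.0005], [0.6207, 0.1767], [0.7047, -0.017]]
```

```bash
cat >> h.py <<'E'
P=np.array([.6164,.0452,-.0295])
def torail(w):
    w=np.asarray(w);c,s=np.cos(P[2]),np.sin(P[2]);a=w[:2]-P[:2]
    return np.array([c*a[0]+s*a[1],-s*a[0]+c*a[1],w[2]])
E
python3 - <<'E'
from h import *
from plant import robot
from scipy.spatial.transform import Rotation as Ro
s=robot.read_state();Rm=Ro.from_rotvec(s["orientation"]).as_matrix();p=s["tool_pos"];print(s["t"],p)
yaw=np.arctan2(Rm[1,0],Rm[0,0]);tw=yaw-(np.pi/2+P[2]);print(yaw,tw)
goal=T(P,(-.215,-.056,.2426))[0];print(goal)
st=(goal-p)/10
for i in range(8):
    f=1.25*st  # 8 rows
    a=yaw-tw/8*i
    X=np.array([np.cos(a),np.sin(a)]);Y=np.array([np.sin(a),-np.cos(a)])
    print((f[:2]@X*100).round(2),(f[:2]@Y*100).round(2))
print(np.linalg.norm(st)*1.25)
E
```

```text
0.1 [0.19636232 0.56645551 0.2426953 ]
2.8077917142338586 1.2664953874389622
[ 0.39984178 -0.00443405  0.2426    ]
-4.74 -5.91
-5.61 -5.09
-6.35 -4.14
-6.92 -3.09
-7.32 -1.96
-7.54 -0.78
-7.56 0.42
-7.4 1.61
0.07575853847969719
```

Call:
apply_moves(delta_pos=[[-3.1,-3.9,0],[-3.7,-3.4,0],[-4.2,-2.7,0],[-4.6,-2.1,0],[-4.9,-1.3,0],[-5.0,-0.5,0],[-5.0,0.3,0],[-4.9,1.1,0]], twist=[0.158,0.158,0.158,0.158,0.158,0.158,0.158,0.16], gripper=0, squeeze=10)

```text
t: 1.1
tool_pos: [0.3321, 0.1871, 0.2434]
orientation: [2.259, 2.183, -0.0]
force: [1.5, -0.0, 0.1]
opening: 0.0173
gripper_force: 0.0
```

```bash
cat > st.py <<'E'
from h import *
from plant import robot
from scipy.spatial.transform import Rotation as Ro
s=robot.read_state();R=Ro.from_rotvec(s["orientation"]).as_matrix()
print("t",round(s["t"],3),"rail mm",(torail(s["tool_pos"])*1000).round(1),"yawerr",round(np.arctan2(R[1,0],R[0,0])-np.pi/2-P[2],4),"tilt",R[:,2].round(3),"F",s["force"].round(2),"op",round(s["opening"],4),"q",s["q"].round(2))
E
python3 st.py
```

```text
t 1.1 rail mm [-288.4  133.4  243.4] yawerr -0.0043 tilt [ 0. -0. -1.] F [ 1.52 -0.01  0.15] op 0.0173 q [ 0.38 -0.5   2.04 -0.    1.6   0.41]
```

Call:
apply_moves(delta_pos=[[-4.6,1.8,2.3],[-4.6,1.8,2.3],[-4.6,1.8,2.3],[-4.6,1.8,2.3]], twist=[0,0,0,0])

```text
t: 1.6
tool_pos: [0.3988, 0.001, 0.1509]
orientation: [2.253, 2.189, 0.001]
force: [0.3, 1.3, 0.6]
opening: 0.0006
gripper_force: 0.0
```

```bash
python3 st.py
```

```text
t 1.6 rail mm [-216.2  -50.6  150.9] yawerr 0.0003 tilt [ 0.001  0.    -1.   ] F [0.29 1.27 0.61] op 0.0006 q [-0.13 -0.39  2.13  0.    1.4  -0.1 ]
```

Call:
apply_moves(delta_pos=[[0,0,0],[0,0,0]], twist=[0,0])

```text
t: 1.85
tool_pos: [0.3984, 0.0028, 0.1515]
orientation: [-2.254, -2.187, 0.0]
force: [-0.0, -0.1, -0.0]
opening: 0.0009
gripper_force: 0.0
```

```bash
python3 st.py; python3 - <<'E'
from plant import robot
import cv2,numpy as np
a=robot.read_camera("top")["frame"];b=robot.read_camera("scene")["frame"]
f=lambda x,x0,y0:cv2.resize(x[y0:y0+150,x0:x0+290],None,fx=2,fy=2,interpolation=cv2.INTER_CUBIC)
cv2.imwrite("pics/pre.png",np.vstack([f(a,90,90),f(b,200,120)])[:,:,::-1])
E
```

```text
t 1.85 rail mm [-216.7  -48.8  151.5] yawerr -0.0006 tilt [-0.001  0.001 -1.   ] F [-0.   -0.05 -0.03] op 0.0009 q [-0.12 -0.39  2.13  0.    1.4  -0.09]
```

View pics/pre.png

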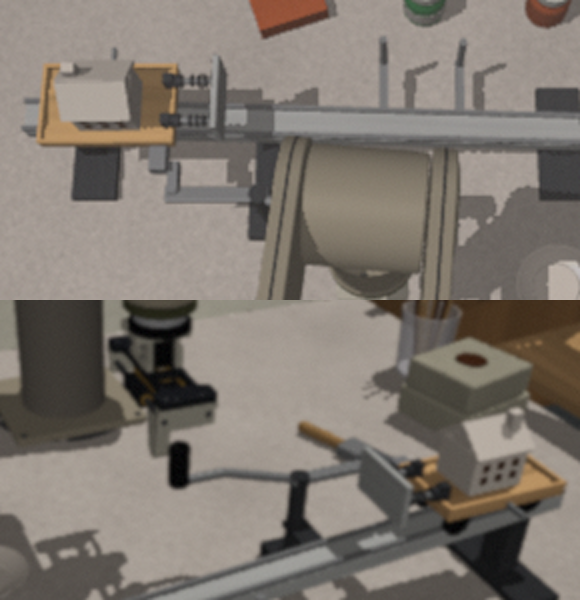

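Call:
apply_moves(delta_pos=[[-0.7,2.7,0.1]], twist=[0])

```text
t: 2.08
tool_pos: [0.4255, -0.0037, 0.1515]
orientation: [2.25, 2.191, 0.002]
force: [0.4, 0.3, 0.7]
opening: 0.0006
gripper_force: 0.0
```

```bash
cat > track.py <<'E'
from h import *
from plant import robot
import cv2
ref=d["scene"];B=np.array([(x,y,z) for x in(-.05,.05) for y in(.19,.35) for z in(.14,.162)]+[(x,y,z) for x in(-.02,.02) for y in(.24,.30) for z in(.16,.235)])
def pts(s):return proj(ref,T(P,B+np.array([0,-.997,-.078])*s)).astype(np.float32)
mask=cv2.fillConvexPoly(np.zeros((420,560),np.uint8),cv2.convexHull(pts(0)).astype(int),255)
def track(frame):
    best=[]
    S=np.arange(-.01,.47,.001)
    for s in S:
        A,_=cv2.estimateAffine2D(pts(0),pts(s))
        w=cv2.warpAffine(ref["frame"],A,(560,420));m=cv2.erode(cv2.warpAffine(mask,A,(560,420)),np.ones((3,3)))>200
        best.append(np.abs(w[m].astype(float)-frame[m]).mean())
    i=int(np.argmin(best));return S[i],best[i]
def shot(name=None):
    t=robot.read_state()["t"];f=robot.read_camera("scene")["frame"]
    if name:cv2.imwrite(f"pics/{name}.png",f[:,:,::-1])
    s,e=track(f);print("t %.3f travel %.3f err %.1f  face_y %.1f deck_z %.1f"%(t,s,e,131-997*s,155-78*s))
E
python3 st.py; python3 -c "from track import *;shot()"; python3 st.py
```

```text
t 2.075 rail mm [-189.4  -54.5  151.5] yawerr 0.0033 tilt [ 0.002  0.    -1.   ] F [0.43 0.35 0.7 ] op 0.0006 q [-0.13 -0.3   2.06  0.    1.38 -0.1 ]
t 2.075 travel -0.000 err 4.8  face_y 131.0 deck_z 155.0
t 2.125 rail mm [-186.3  -55.5  151.7] yawerr 0.0028 tilt [ 0.004 -0.001 -1.   ] F [-0.79 -1.11  0.29] op 0.0003 q [-0.13 -0.29  2.06 -0.    1.37 -0.1 ]
```

Call:
apply_moves(delta_pos=[[-0.5,2.4,0],[-0.6,2.4,0],[-3.3,-0.3,0],[0,5.0,0],[0,5.0,0],[0,4.4,0]], twist=[0,0,0,0,0,0])

```text
t: 2.88
tool_pos: [0.6151, -0.053, 0.1515]
orientation: [2.25, 2.191, 0.002]
force: [0.3, 0.1, 0.2]
opening: 0.0005
gripper_force: 0.0
```

```bash
python3 st.py; python3 -c "from track import *;shot('a1')";
```

```text
t 2.875 rail mm [  1.6 -98.2 151.5] yawerr 0.0026 tilt [ 0.001 -0.    -1.   ] F [0.28 0.11 0.21] op 0.0005 q [-0.17  0.23  1.54  0.    1.36 -0.14]
t 2.875 travel 0.063 err 14.9  face_y 68.2 deck_z 150.1
```

```bash
python3 -c "from track import *;shot();shot()"; python3 st.py
```

```text
t 2.925 travel 0.073 err 15.3  face_y 58.2 deck_z 149.3
t 2.975 travel 0.082 err 15.0  face_y 49.2 deck_z 148.6
t 3.025 rail mm [  0.8 -98.1 150.1] yawerr 0.003 tilt [-0.001  0.    -1.   ] F [-0.2   0.02 -1.19] op 0.0007 q [-0.17  0.24  1.54  0.    1.36 -0.14]
```

Call:
apply_moves(delta_pos=[[0,0,0]], twist=[0])

```text
t: 3.15
tool_pos: [0.6127, -0.0534, 0.1509]
orientation: [-2.251, -2.191, 0.0]
force: [-0.3, -0.9, 0.5]
opening: 0.0007
gripper_force: 0.0
```

```bash
python3 -c "from track import *;shot('a2')"; python3 - <<'E'
import cv2
f=cv2.imread("pics/a2.png")[110:330,200:480];cv2.imwrite("pics/a2c.png",cv2.resize(f,None,fx=2.5,fy=2.5))
E
```

```text
t 3.150 travel 0.121 err 19.3  face_y 10.4 deck_z 145.6
```

View pics/a2c.png

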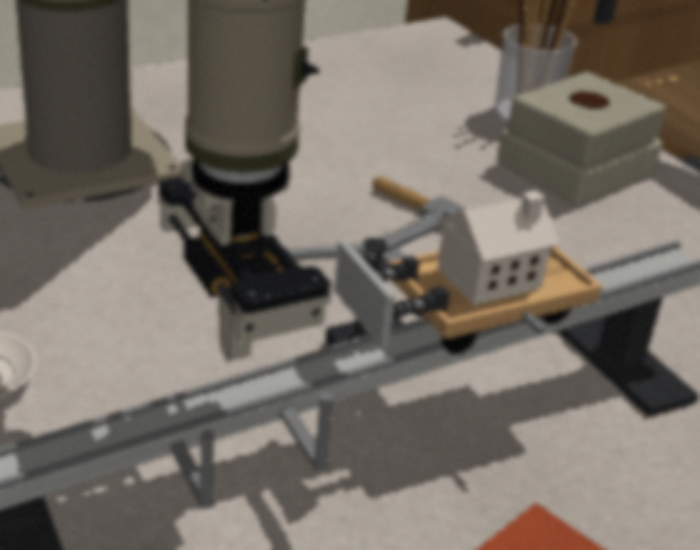

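Call:
apply_moves(delta_pos=[[0,0.1,0.1],[-0.4,0.1,0.1]], twist=[0,0])

```text
t: 3.45
tool_pos: [0.6148, -0.0586, 0.1492]
orientation: [2.253, 2.189, 0.001]
force: [1.0, -0.8, -0.4]
opening: 0.0006
gripper_force: 0.0
```

```bash
python3 -c "from track import *;shot('a3')"; python3 st.py;python3 - <<'E'
import cv2
f=cv2.imread("pics/a3.png")[150:290,230:390];cv2.imwrite("pics/a3c.png",cv2.resize(f,None,fx=4,fy=4,interpolation=cv2.INTER_CUBIC))
E
```

```text
t 3.450 travel 0.187 err 19.2  face_y -55.4 deck_z 140.4
t 3.5 rail mm [   1.5 -104.5  149. ] yawerr 0.0004 tilt [ 0.001 -0.    -1.   ] F [ 0.03 -0.02 -1.22] op 0.0004 q [-0.18  0.24  1.54 -0.    1.36 -0.15]
```

View pics/a3c.png

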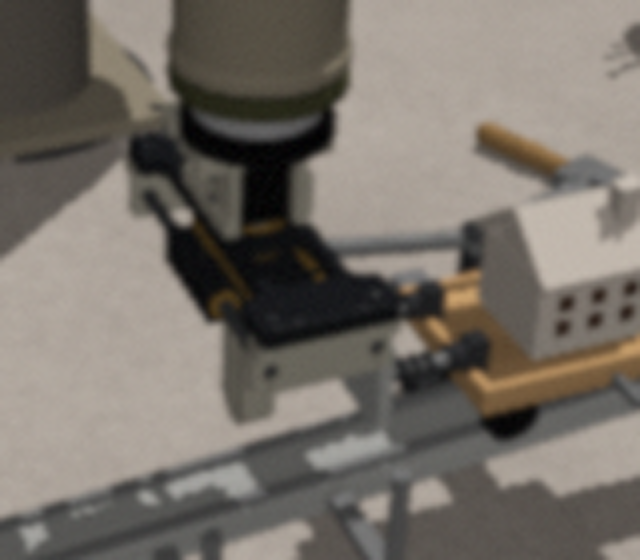

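Call:
apply_moves(delta_pos=[[-1.3,0,0.1],[-2.0,0,0.1]], twist=[0,0])

```text
t: 3.75
tool_pos: [0.6139, -0.0927, 0.1466]
orientation: [2.253, 2.19, -0.0]
force: [0.5, -1.4, 0.6]
opening: 0.0001
gripper_force: 0.0
```

```bash
python3 st.py
```

```text
t 3.75 rail mm [   1.6 -137.9  146.6] yawerr 0.001 tilt [ 0. -0. -1.] F [ 0.5  -1.41  0.58] op 0.0001 q [-0.23  0.25  1.53 -0.    1.36 -0.2 ]
```

Call:
apply_moves(delta_pos=[[-1.9,0,0.15],[-1.8,0,0.15]], twist=[0,0])

```text
t: 4.0
tool_pos: [0.6128, -0.1307, 0.1434]
orientation: [2.254, 2.188, -0.001]
force: [1.1, -1.2, -0.4]
opening: 0.0007
gripper_force: 0.5
```

```bash
python3 st.py
```

```text
t 4.0 rail mm [   1.5 -175.9  143.4] yawerr -0.0005 tilt [-0. -0. -1.] F [ 1.05 -1.23 -0.42] op 0.0007 q [-0.29  0.27  1.52 -0.    1.36 -0.26]
```

Call:
apply_moves(delta_pos=[[-1.7,0,0.15],[-1.55,0,0.15]], twist=[0,0])

```text
t: 4.25
tool_pos: [0.6119, -0.1624, 0.1405]
orientation: [-2.254, -2.188, -0.0]
force: [0.6, 0.6, -0.2]
opening: 0.0005
gripper_force: 0.0
```

```bash
python3 st.py
```

```text
t 4.25 rail mm [   1.7 -207.7  140.5] yawerr 0.0001 tilt [-0.  0. -1.] F [ 0.65  0.61 -0.24] op 0.0005 q [-0.34  0.29  1.5   0.    1.35 -0.31]
```

Call:
apply_moves(delta_pos=[[-1.3,0,0.1],[-1.0,0,0.1],[-0.75,0,0],[-0.55,0,0],[-0.35,0,0],[-0.2,0,0],[-0.1,0,0]], twist=[0,0,0,0,0,0,0])

```text
t: 5.12
tool_pos: [0.6109, -0.2035, 0.1387]
orientation: [-2.253, -2.189, -0.0]
force: [-0.7, -1.2, 0.2]
opening: 0.0005
gripper_force: 0.3
```

```bash
python3 st.py;python3 -c "from track import *;shot('a4');shot()"; python3 - <<'E'
import cv2
f=cv2.imread("pics/a4.png")[150:310,180:380];cv2.imwrite("pics/a4c.png",cv2.resize(f,None,fx=3.5,fy=3.5,interpolation=cv2.INTER_CUBIC))
E
```

```text
t 5.125 rail mm [   1.8 -248.7  138.7] yawerr 0.0007 tilt [ 0.  0. -1.] F [-0.65 -1.21  0.23] op 0.0005 q [-0.4   0.31  1.47  0.    1.36 -0.37]
t 5.125 travel 0.378 err 28.5  face_y -245.9 deck_z 125.5
t 5.175 travel 0.378 err 28.4  face_y -245.9 deck_z 125.5
```

View pics/a4c.png

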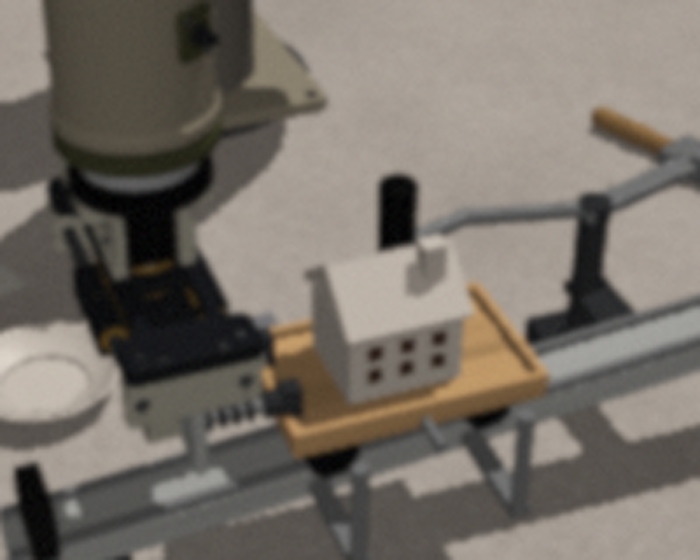

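Call:
apply_moves(delta_pos=[[0,0,0],[0,0,0],[0,0,0],[0,0,0],[0,0,0],[0,0,0],[0,0,0],[0,0,0]], twist=[0,0,0,0,0,0,0,0])

```text
t: 6.22
tool_pos: [0.6108, -0.2036, 0.1387]
orientation: [2.253, 2.189, 0.0]
force: [0.4, -0.5, -0.8]
opening: 0.0006
gripper_force: 0.3
```

Call:
apply_moves(delta_pos=[[0,0,0],[0,0,0],[0,0,0],[0,0,0],[0,0,0],[0,0,0],[0,0,0],[0,0,0]], twist=[0,0,0,0,0,0,0,0])

```text
t: 7.22
tool_pos: [0.6108, -0.2036, 0.1387]
orientation: [2.253, 2.189, -0.0]
force: [0.2, -1.2, 0.2]
opening: 0.0006
gripper_force: 0.3
```

Call:
apply_moves(delta_pos=[[0,0,0],[0,0,0],[0,0,0],[0,0,0],[0,0,0],[0,0,0],[0,0,0],[0,0,0]], twist=[0,0,0,0,0,0,0,0])

```text
t: 8.22
tool_pos: [0.6108, -0.2036, 0.1386]
orientation: [-2.253, -2.189, -0.0]
force: [0.3, -0.2, -0.1]
opening: 0.0003
gripper_force: 0.3
```

Call:
apply_moves(delta_pos=[[0,0,0],[0,0,0],[0,0,0],[0,0,0],[0,0,0],[0,0,0],[0,0,0],[0,0,0]], twist=[0,0,0,0,0,0,0,0])

```text
t: 9.22
tool_pos: [0.6108, -0.2036, 0.1386]
orientation: [2.253, 2.189, 0.0]
force: [0.3, -0.4, -0.5]
opening: 0.0002
gripper_force: 0.3
```

Call:
apply_moves(delta_pos=[[0,0,0],[0,0,0],[0,0,0],[0,0,0],[0,0,0],[0,0,0],[0,0,0],[0,0,0]], twist=[0,0,0,0,0,0,0,0])

```text
t: 10.22
tool_pos: [0.6108, -0.2036, 0.1386]
orientation: [2.253, 2.189, -0.0]
force: [1.0, -1.2, -0.3]
opening: 0.0004
gripper_force: 0.3
```

```bash
python3 st.py;python3 -c "
from track import *
shot('a5')
print(robot.close_job())"
```

```text
t 10.225 rail mm [   1.8 -248.9  138.6] yawerr 0.0005 tilt [ 0. -0. -1.] F [ 1.04 -1.18 -0.26] op 0.0004 q [-0.4   0.31  1.47 -0.    1.36 -0.37]
t 10.225 travel 0.378 err 28.5  face_y -245.9 deck_z 125.5
the job is handed in; nothing more can be done
None
```

The carriage rolled off, I caught it by its buffer plate and held it still for 5 s at about 0.378 m travel, near the middle of the bay; the job was handed in at about 10.3 s, house upright in the last picture I viewed (5.1 s); I estimate the buffer stayed under half way, but it could not be measured directly.

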